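# Tip the used grinding ball into the wash box through its slot

### The arm

A 6-joint arm with a two-finger parallel gripper is mounted at the origin on the work surface. World frame = base frame: x ahead of the robot, y to its left, z up, the work surface at z = 0. Lengths are in mm, angles in degrees, forces in N, time in s.
With the tool pointing down it reaches from about 300 to 850 mm from the base axis. Payload 4.2 kg.
Tool frame: the origin (TCP) lies midway between the tips of the shut fingers; the grasp point (between the pads) lies 19 mm behind it (env.grasp_offset is the distance from the TCP to the grasp point, in mm); z points along the fingers, y is the line along which they close (so a half turn about z gives the same grasp; the last joint's range is limited). The gripper opens to 91 mm and grips with 3 to 60 N. Pads are 32 mm wide; open, the fingers measure 118 mm over their backs; the gripper's body (76 mm by 178 mm) begins 60 mm behind the grasp point.
Start: joints at [-73.625, 18.312, 89.639, -0, 72.044, -1.146], TCP at [173.11, -548.339, 213.976] pointing down, gripper open.
Joint ranges: [-177.97, 177.97], [-48.28, 115.42], [12.27, 149.76], [-77.06, 257.06], [2.81, 150.46], [-146.56, 146.56]. Speed limits (degrees/s): [147.25, 147.25, 180, 180, 180, 180].

### API

Orientations are given as [roll, pitch, yaw] about the fixed x, y, z axes, in that order (R = Rz(yaw) Ry(pitch) Rx(roll)).
In Python, from workcell import env, optics gives the robot as it stands. The module is installed in compiled form; this text tells all that it offers.
- The arm moves only by the tool send_rows, never from a script. Its argument "targets" is a list that holds one entry, the list of rows, each a list of 7 numbers: the turn, a rotation vector about the world's x, y, z scaled (see below), then the shift along the world's x, y, z scaled (see below), then the closure, from -1 (fully open) to 1 (shut). In form: [[[rx, ry, rz, x, y, z, gripper], ...]]. A call has 1 to 12 rows; each row shifts and turns the commanded pose from where the row before left it; what a row does not reach is not made up. The controller multiplies each number of a shift by 0.2 m and each number of a turn by pi/2 rad. A row lasts 1/10 s, in which the tool goes at most 50 mm and 8.59 degrees, less where a joint would pass 70% of its speed; a pose out of reach is approached as far as the arm can. A call with a number of a shift or a turn outside -1 to 1 is refused whole. A call with a gripper value outside its range is refused whole. The fingers move at their own pace and stop on an object; "grip_force" is the grip in N (left out, the last holds). Time passes only in rows, so rows that do not move let the fingers close. It gives the time, the measured TCP pose, the force, the opening and the grip force at its end, in the units of the state.
- env.state(): the state, without advancing time (a new reading comes with each control period).
- optics.grab_frame(name): name is "side" or "top"; returns (picture, depth): 400x640x3 uint8, red, green, blue; 400x640 float32, mm along the optical axis (not along the pixel's ray), 0 where there is no reading.
- optics.camera_info(name): a dict with "camera_matrix" (3x3 intrinsics, pixels), "k1" (the pictures are not rectified: a ray, as slopes to the right and down, at radius r is drawn at 1 + k1 r^2 times it, then the intrinsics apply), "R" (3x3) and "t" (3): a world point X has camera coordinates R X + t. Camera axes: x right, y down, z forward; pixel columns grow to the right and rows downward; lengths in mm; the calibration is good to about 2 mm. A picture is of the moment at which its call begins. camera_info takes no time and is no camera call.
- env.job_done(): hands the job in; it is judged then, once.
Trained networks look in the newest picture that a camera, given by its name, has taken for a name from the list of things; names that differ only in an ending like _2 or _b are one class to them, and where a whole thing is asked for, a point or a joint stands for the part that bears it (a point fixed in the world has none). Each returns a list of dicts, best first, with "conf" (0 to 1); they miss things now and then, are a little off and sometimes report something else, mostly with a low value. They report only what shows in the picture. A call takes as long as a camera call.
- optics.silhouettes(camera, name): "mask" (400x640 bool, what is visible of it) and "at" ([column, row] in pixels, amid what is visible of it).
- optics.place_of(camera, name): "at" ([column, row] in pixels: a listed point, or the origin of a listed thing).
The state is a dict: "time_s": time; "qpos": joint angles; "qvel": joint speeds; "effort": joint torques, N m; "ee_pos": TCP position; "ee_rot": TCP orientation; "force": force on the tool from outside, world axes, zero at the start; "torque": the same for the moment, N m; "gripper_width": finger opening in mm; "gripper_force": force on a finger pad.
Only numpy, scipy, OpenCV 4.12 (cv2) and the standard library are available. Lean on these libraries where they do the work, as an engineer would, in place of code of your own. Each camera call takes 0.05 s, during which the arm holds its last target. There are 200 camera calls.

### The job

Take the steel boat that carries the grinding ball by its tall handle, lower it level through the long slot in the wash box's cover, and tip it inside so that the ball rolls out into the box. The boat must not touch the slot's edges or any part of the box. Then lift it out empty and stand it upright back where it stood.

Things in the scene. Friction and masses are not known exactly. Their poses are not given: they have to be found in the camera images.
- boat_grip (a point): Centre of the black grip block (24 x 24 mm, 36 tall) on the handle of the loose steel boat that carries the ball, 160 mm above the boat's flat underside and right over the trough's centre; a 10 mm square stem joins them. z up; -x points to the open mouth, +x to the closed end; the mouth faces roughly to the robot. 0.2 kg. The other boat, empty and 40 mm shorter, is not wanted.
- boat_mouth (a point): Lip of that boat's open mouth, 40 mm to -x of the grip's axis, 145 mm below it; same axes. The trough is 80 mm long (x), 32 wide (y), 30 high. Its floor rises 12 degrees to this lip: the ball stays in within 10 degrees of level, and rolls out here when the mouth is tipped down 25 to 35 degrees (handle leaning to -x).
- ball_center (a point): Centre of the loose steel grinding ball, 20 mm in diameter, 33 g, lying in the boat between stem and closed end, 14 mm above the boat's underside. Its axes mean nothing.
- wash_box: Fixed clear box, 200 (x) x 110 (y) x 110 mm high, walls 3, floor 4; origin at its underside's centre, z up, x roughly away from the robot. Steel cover 4 mm thick, top at 110 mm, central slot 110 (x) x 62 (y) mm. A boat 85 mm deep below the cover's top can tip up to 40 degrees about the point of its stem in mid-slot and stay 10 mm clear. The box with three round holes is not wanted.

How it is judged:
By the outcome, as a careful person would: the job done as asked, in the order asked, and still so for the second after the job is handed in, with the robot touching nothing.
It also fails if it takes over 61 s, if anything falls off the work surface, if the arm or the gripper's body presses on something with over 40 N, if the wrist force passes 120 N, or if a joint passes its speed limit or range.

## Working session

There is one attempt and no reset: what is moved stays moved. The work goes in short steps, Python scripts to look and compute and a tool call to move; the robot and the scene stay as the last step left them, time stands still between calls to the robot, and variables do not carry over. Pictures are saved under pics/ and viewed, at most 10 in all, crops included, and the job is handed in when it is done.

Besides the shell and the picture viewer there is one more tool, called after "Call:" as name(argument=value, ...) on one line, values as JSON. send_rows: Moves the arm, as the interface text tells. Its arguments: {"type":"object","properties":{"targets":{"type":"array"},"grip_force":{"type":"number"}},"required":["targets"]}

```bash
mkdir -p pics
cat > h.py <<'E'
import numpy as np, cv2
from workcell import env, optics
def ray(cam,uv):
    c=optics.camera_info(cam);K=np.array(c["camera_matrix"]);R=np.array(c["R"]);t=np.array(c["t"])
    p=cv2.undistortPoints(np.array([[uv]],float),K,np.array([c["k1"],0,0,0,0.]))[0,0]
    return -R.T@t, R.T@np.array([p[0],p[1],1.])   # origin, dir per unit depth
def atz(cam,uv,z):
    o,d=ray(cam,uv); return o+d*(z-o[2])/d[2]
def tri(uv1,uv2):
    o1,d1=ray("side",uv1);o2,d2=ray("top",uv2)
    s=np.linalg.lstsq(np.c_[d1,-d2],o2-o1,rcond=None)[0]
    a=o1+s[0]*d1;b=o2+s[1]*d2
    return (a+b)/2,np.linalg.norm(a-b)
def cloud(cam,depth,mask):
    v,u=np.nonzero(mask&(depth>0));c=optics.camera_info(cam);K=np.array(c["camera_matrix"]);R=np.array(c["R"]);t=np.array(c["t"])
    p=cv2.undistortPoints(np.c_[u,v].astype(float)[:,None],K,np.array([c["k1"],0,0,0,0.]))[:,0]
    P=np.c_[p,np.ones(len(p))]*depth[v,u][:,None]
    return (P-t)@R
E
python3 - <<'E'
from h import *
for c in("side","top"):
    im,d=optics.grab_frame(c);cv2.imwrite(f"pics/{c}0.png",im[:,:,::-1]);np.save(f"{c}_d.npy",d)
    i=optics.camera_info(c);print(c,(-np.array(i["R"]).T@np.array(i["t"])).round(),np.array(i["R"])[2].round(2))
    for n in("boat_grip","boat_mouth","ball_center","wash_box"):
        for r in optics.place_of(c,n)[:3]:print(n,np.round(r["at"],1),round(r["conf"],2))
E
```

```text
side [ 457. -572.  767.] [ 0.1   0.62 -0.78]
boat_grip [341.  293.1] 0.86
boat_mouth [318.6 330.5] 0.58
ball_center [348.1 327.8] 0.44
wash_box [345.9 203.4] 0.87
top [382. -57. 997.] [ 0.21  0.04 -0.98]
boat_grip [434.9 228. ] 0.58
boat_mouth [417.9 248.3] 0.61
ball_center [415.9 228.1] 0.53
wash_box [289.9 186.5] 0.84
wash_box [431.9 227.8] 0.41
```

View pics/side0.png

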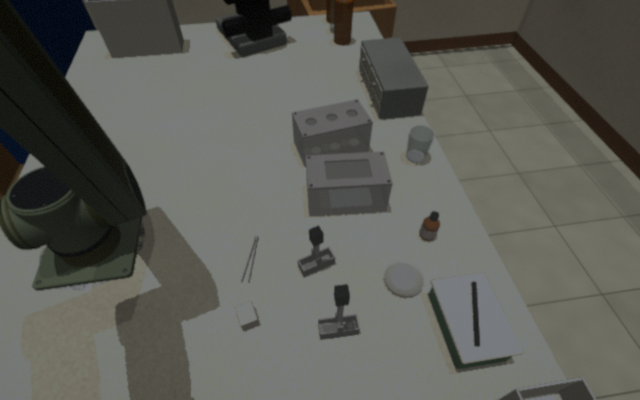

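View pics/top0.png

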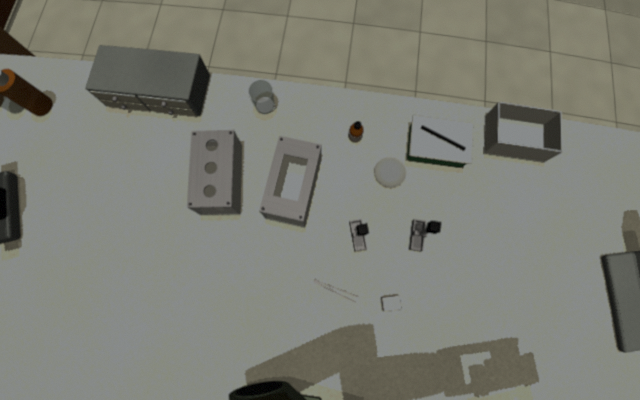

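Side view: the wanted boat's grip is at (341,295) with its trough at (338,327), and the shorter boat is at (316,237). The slotted box is at (347,180). In the top view the boat's grip is at (434,228) and its trough at (417,235), and the slotted box is at (292,180). The networks agree with this.

Run:
```python
from h import *
print("grip",tri((341,293.1),(434.9,228)),"mouth",tri((318.6,330.5),(417.9,248.3)),"ball",tri((348.1,327.8),(415.9,228.1)),"box",tri((345.9,203.4),(289.9,186.5)))
print("z-known side/top: grip",atz("side",(341,293.1),160),atz("top",(434.9,228),160),"mouth",atz("side",(318.6,330.5),15),atz("top",(417.9,248.3),15),"ball",atz("side",(348.1,327.8),14),atz("top",(415.9,228.1),14))
for cam,uv in(("side",(347,183)),("top",(292,181))):
    d=np.load(cam+"_d.npy");m=np.zeros(d.shape,bool);u,v=uv;m[v-70:v+70,u-70:u+70]=1
    P=cloud(cam,d,m)
    for r in optics.silhouettes(cam,"wash_box")[:1]:
        P=cloud(cam,d,r["mask"]); T=P[(P[:,2]>100)&(P[:,2]<120)]
        print(cam,"box",r["conf"],len(T),np.median(T[:,2]),cv2.minAreaRect(T[:,:2].astype(np.float32)))
        mk=r["mask"].astype(np.uint8);print("at",r["at"],"mask holes:")
        cs,_=cv2.findContours(mk,cv2.RETR_CCOMP,cv2.CHAIN_APPROX_NONE)
        for c in cs:
            if len(c)>30:
                q=np.array([atz(cam,p,110)[:2] for p in c[:,0].astype(float)],np.float32);print(len(c),cv2.minAreaRect(q))
    for r in optics.silhouettes(cam,"boat_grip")[:2]:
        P=cloud(cam,d,r["mask"]);print(cam,"boat",r["conf"],r["at"],len(P))
        for lo,hi in((-5,40),(140,178),(173,185)):
            T=P[(P[:,2]>lo)&(P[:,2]<hi)]
            if len(T)>5: print(lo,hi,len(T),np.median(T,0).round(1),cv2.minAreaRect(T[:,:2].astype(np.float32)))
```

```text
grip (array([ 537.98959622, -296.3295777 ,  169.49138517]), np.float64(2.7004236967071367)) mouth (array([ 502.24461935, -298.99462645,   20.87077784]), np.float64(5.470947561872326)) ball (array([ 562.06213444, -294.75247886,   -3.57035857]), np.float64(0.6421261170194889)) box (array([637.46623255,  64.9180938 , -44.49759946]), np.float64(5.135502587067469))
z-known side/top: grip [ 540.64853355 -291.75605051  160.        ] [ 538.39267105 -299.09257395  160.        ] mouth [ 499.85522873 -297.25378191   15.        ] [ 505.72294951 -300.20299292   15.        ] ball [ 559.9943547  -301.03499259   14.        ] [ 558.58052227 -290.59781326   14.        ]
side box 0.92 2111 109.41285219583551 ((626.492919921875, 48.5939826965332), (114.59920501708984, 200.1851806640625), 85.13941192626953)
at [346.7, 183.9] mask holes:
273 ((621.5008544921875, 7.2753143310546875), (192.7375946044922, 201.90545654296875), 85.05638122558594)
side boat 0.96 [339.3, 320.8] 1137
-5 40 684 [ 534.7 -294.4   15.2] ((543.2777099609375, -267.37518310546875), (90.29592895507812, 84.46772003173828), 88.722229003906
[... 290 characters left out ...]
.87 2449 109.1503080923536 ((625.7178344726562, 49.406898498535156), (110.56645202636719, 201.16629028320312), 84.94113159179688)
at [286.9, 180.6] mask holes:
243 ((617.737060546875, 46.13737106323242), (119.38407135009766, 215.46609497070312), 85.19327545166016)
top boat 0.56 [421.2, 227.8] 536
-5 40 305 [ 533.  -294.2   12.7] ((543.8990478515625, -300.57781982421875), (47.02878952026367, 84.3896255493164), 87.9749755859375)
140 178 131 [ 538.7 -288.3  175.7] ((540.75634765625, -293.6880187988281), (23.374279022216797, 23.67397117614746), 88.48909759521484)
173 185 112 [ 540.4 -293.8  177.3] ((541.09912109375, -293.9269104003906), (22.840476989746094, 23.178770065307617), 89.5679931640625)
```

```bash
cat >> h.py <<'E'
from scipy.spatial.transform import Rotation as Ro
def rot(): return Ro.from_euler("xyz",env.state()["ee_rot"],degrees=True)
E
python3 - <<'E'
from h import *
s=env.state();print(s["time_s"],s["ee_pos"],s["ee_rot"],env.grasp_offset,s["gripper_width"]);R=rot().as_matrix();print(R.round(3))
d=np.load("side_d.npy");r=optics.silhouettes("side","boat_grip")[0];P=cloud("side",d,r["mask"])
# yaw of trough rim: rim-height points
for lo,hi in((22,36),(24,34)):
    T=P[(P[:,2]>lo)&(P[:,2]<hi)&(abs(P[:,1]+296)<35)];print(len(T),T[:,:2].min(0),T[:,:2].max(0),cv2.minAreaRect(T[:,:2].astype(np.float32)))
E
```

```text
0.7 [ 173.11014242 -548.34437365  214.01172943] [ 1.79991392e+02 -6.09492082e-04  1.75196109e+01] 18.8 90.96423745713273
[[ 0.954  0.301  0.   ]
 [ 0.301 -0.954 -0.   ]
 [ 0.     0.    -1.   ]]
234 [ 500.67227973 -313.27993981] [ 580.29651838 -278.3692316 ] ((540.4351196289062, -295.6573791503906), (33.28194808959961, 79.2757797241211), 88.45930480957031)
201 [ 500.67227973 -313.27993981] [ 580.29651838 -278.3692316 ] ((540.4351196289062, -295.6573791503906), (33.28194808959961, 79.2757797241211), 88.45930480957031)
```

Call:
send_rows(targets=[[[0,0,0.0657,0.153,0.1053,0,-1],[0,0,0.0657,0.153,0.1053,0,-1],[0,0,0.0657,0.153,0.1053,0,-1],[0,0,0.0657,0.153,0.1053,0,-1],[0,0,0.0657,0.153,0.1053,0,-1],[0,0,0.0657,0.153,0.1053,0,-1],[0,0,0.0657,0.153,0.1053,0,-1],[0,0,0.0657,0.153,0.1053,0,-1],[0,0,0.0657,0.153,0.1053,0,-1],[0,0,0.0657,0.153,0.1053,0,-1],[0,0,0.0657,0.153,0.1053,0,-1],[0,0,0.0657,0.153,0.1053,0,-1]]])

```text
time_s: 1.95
ee_pos: [541.5, -294.6, 214.0]
ee_rot: [180.0, 0.0, 88.7]
force: [0.3, -0.4, 0.4]
gripper_width: 91.5
gripper_force: 0.0
```

Call:
send_rows(targets=[[[0,0,0,0,0,0,-1],[0,0,0,0,0,0,-1]]])

```text
time_s: 2.15
ee_pos: [540.5, -295.2, 213.6]
ee_rot: [-179.9, 0.0, 88.5]
force: [0.0, -1.0, -0.1]
gripper_width: 90.9
gripper_force: 0.0
```

Call:
send_rows(targets=[[[0,0,0,0,0,-0.073,-1],[0,0,0,0,0,-0.073,-1],[0,0,0,0,0,-0.073,-1],[0,0,0,0,0,-0.073,-1],[0,0,0,0,0,-0.073,-1],[0,0,0,0,0,0,-1],[0,0,0,0,0,0,0.2],[0,0,0,0,0,0,0.4],[0,0,0,0,0,0,0.45],[0,0,0,0,0,0,0.45]]], grip_force=10)

```text
time_s: 3.15
ee_pos: [540.5, -295.9, 141.7]
ee_rot: [179.9, 0.0, 88.5]
force: [-0.3, -1.0, 1.2]
gripper_width: 62.3
gripper_force: 0.0
```

Run:
```python
from h import *
out=[]
for c in("side","top"):
    im,d=optics.grab_frame(c)
    u,v=((340,300) if c=="side" else (425,232))
    out.append(cv2.resize(im[v-60:v+60,u-60:u+60,::-1],(400,400),interpolation=2))
cv2.imwrite("pics/g1.png",np.hstack(out));s=env.state();print(s["gripper_width"],s["ee_pos"])
```

```text
54.41339464667202 [ 540.45981313 -295.68171935  141.35018453]
```

View pics/g1.png

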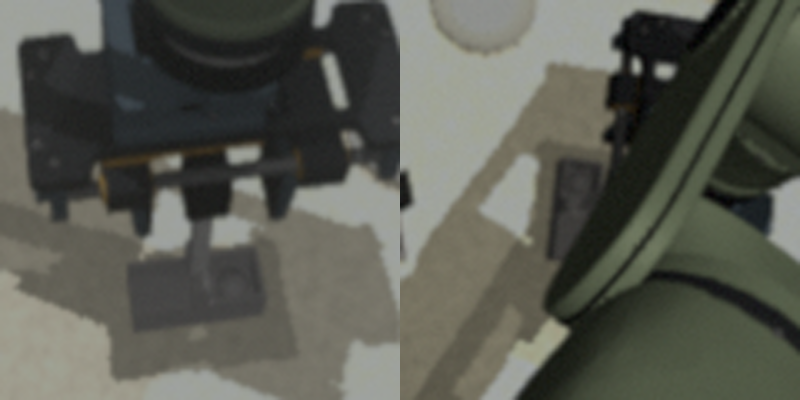

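In the side crop the grip block, at about (207,185), sits centrally between the open fingers, at about (140,200) and (275,190). The ball is visible in the trough at about (237,275). I'll close now.

Call:
send_rows(targets=[[[0,0,0,0,0,0,0.8],[0,0,0,0,0,0,0.8],[0,0,0,0,0,0,1],[0,0,0,0,0,0,1],[0,0,0,0,0,0,1],[0,0,0,0,0,0,1]]], grip_force=10)

```text
time_s: 3.85
ee_pos: [540.2, -295.6, 140.9]
ee_rot: [-180.0, -0.0, 88.5]
force: [-0.1, -0.5, -0.3]
gripper_width: 23.9
gripper_force: 10.0
```

Call:
send_rows(targets=[[[0,0,0,0,0,0,1],[0,0,0,0,0,0,1],[0,0,0,0,0,0,1]]], grip_force=45)

```text
time_s: 4.15
ee_pos: [540.2, -295.6, 140.9]
ee_rot: [-180.0, -0.0, 88.5]
force: [-0.3, 0.6, -1.4]
gripper_width: 23.9
gripper_force: 45.0
```

Call:
send_rows(targets=[[[0,0,0,0,0,0.03,1],[0,0,0,0,0,0.06,1],[0,0,0,0,0,0.09,1],[0,0,0,0,0,0.1,1],[0,0,0,0,0,0.1,1],[0,0,0,0,0,0.1,1],[0,0,0,0,0,0.1,1],[0,0,0,0,0,0.1,1],[0,0,0,0,0,0.09,1],[0,0,0,0,0,0.06,1],[0,0,0,0,0,0.03,1],[0,0,0,0,0,0,1]]])

```text
time_s: 5.35
ee_pos: [540.5, -295.7, 313.8]
ee_rot: [179.9, 0.0, 88.5]
force: [-0.9, -0.2, -2.8]
gripper_width: 23.8
gripper_force: 45.0
```

Run:
```python
from h import *
im,d=optics.grab_frame("side")
np.save("s1_d.npy",d)
cv2.imwrite("pics/l1.png",cv2.resize(im[170:400,220:520,::-1],(780,598),interpolation=2));s=env.state();print(s["gripper_width"],s["ee_pos"],s["ee_rot"],s["force"])
for r in optics.silhouettes("side","boat_grip")[:1]:
    P=cloud("side",d,r["mask"]);print(r["conf"],len(P),P.min(0),P.max(0))
    T=P[P[:,2]<206];print(cv2.minAreaRect(T[:,:2].astype(np.float32)))
    # level check: lowest near-side edge along x
    for a in range(495,590,15):
        q=P[abs(P[:,0]-a)<6]; q=q[q[:,1]<-300]
        if len(q)>4: print(a,np.percentile(q[:,2],[5,50,95]).round(1))
```

```text
23.903143187829198 [ 540.19415975 -295.53724552  312.80945477] [-1.79989124e+02 -1.01558791e-02  8.84786042e+01] [-0.12713411 -0.30880691 -2.42370914]
```

View pics/l1.png

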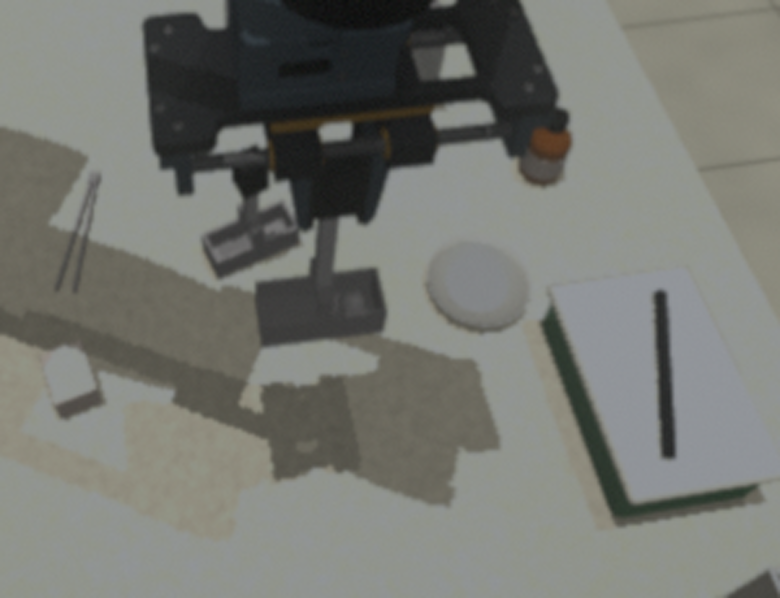

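The boat is level, with the ball at its closed end at about (355,300), and it hangs clear of the other boat. Next I carry it over the slot.

Call:
send_rows(targets=[[[0,0,-0.0023,0.006,0.025,0,1],[0,0,-0.0023,0.0125,0.05,0,1],[0,0,-0.0023,0.0187,0.075,0,1],[0,0,-0.0023,0.025,0.1,0,1],[0,0,-0.0023,0.031,0.125,0,1],[0,0,-0.0023,0.0346,0.139,0,1],[0,0,-0.0023,0.0346,0.139,0,1],[0,0,-0.0023,0.0346,0.139,0,1],[0,0,-0.0023,0.0346,0.139,0,1],[0,0,-0.0023,0.0346,0.139,0,1],[0,0,-0.0023,0.0346,0.139,0,1],[0,0,-0.0023,0.0346,0.139,0,1]]])

```text
time_s: 6.65
ee_pos: [607.2, -23.4, 312.9]
ee_rot: [-180.0, -0.0, 86.0]
force: [0.4, 0.1, -1.9]
gripper_width: 24.0
gripper_force: 45.0
```

Call:
send_rows(targets=[[[0,0,-0.0023,0.031,0.125,0,1],[0,0,-0.0023,0.025,0.1,0,1],[0,0,-0.0023,0.0187,0.075,0,1],[0,0,-0.0023,0.0125,0.05,0,1],[0,0,-0.0023,0.006,0.025,0,1],[0,0,0,0,0,0,1],[0,0,0,0,0,0,1],[0,0,0,0,0,0,1]]])

```text
time_s: 7.45
ee_pos: [625.9, 48.1, 313.1]
ee_rot: [180.0, 0.0, 84.9]
force: [-1.0, 0.1, -1.3]
gripper_width: 23.7
gripper_force: 45.0
```

Run:
```python
from h import *
im,d=optics.grab_frame("side")
s=env.state();print(s["ee_pos"],s["ee_rot"],s["force"])
cv2.imwrite("pics/b1.png",cv2.resize(im[60:260,220:480,::-1],(780,600),interpolation=2))
for n in("wash_box","boat_grip"):
    for r in optics.silhouettes("side",n)[:1]:
        P=cloud("side",d,r["mask"]);print(n,r["conf"],len(P),P.min(0).round(),P.max(0).round())
        if n=="wash_box":
            T=P[(P[:,2]>105)&(P[:,2]<116)];print(cv2.minAreaRect(T[:,:2].astype(np.float32)))
        else:
            z0=s["ee_pos"][2]-141
            T=P[(P[:,2]>z0+22)&(P[:,2]<z0+36)];print("rim",len(T),cv2.minAreaRect(T[:,:2].astype(np.float32)))
```

```text
[625.93250687  48.16075586 313.07973771] [1.79989352e+02 1.34645209e-02 8.48961016e+01] [-0.23646056  0.52500201 -1.46604558]
wash_box 0.59 4909 [522. -16.  -3.] [749. 113. 171.]
((626.419921875, 48.432411193847656), (114.94441986083984, 199.9547882080078), 84.7685317993164)
boat_grip 0.85 1189 [585.  26.  39.] [726. 319. 352.]
rim 238 ((626.5899658203125, 46.587894439697266), (35.52412414550781, 78.71212005615234), 84.46302795410156)
```

View pics/b1.png

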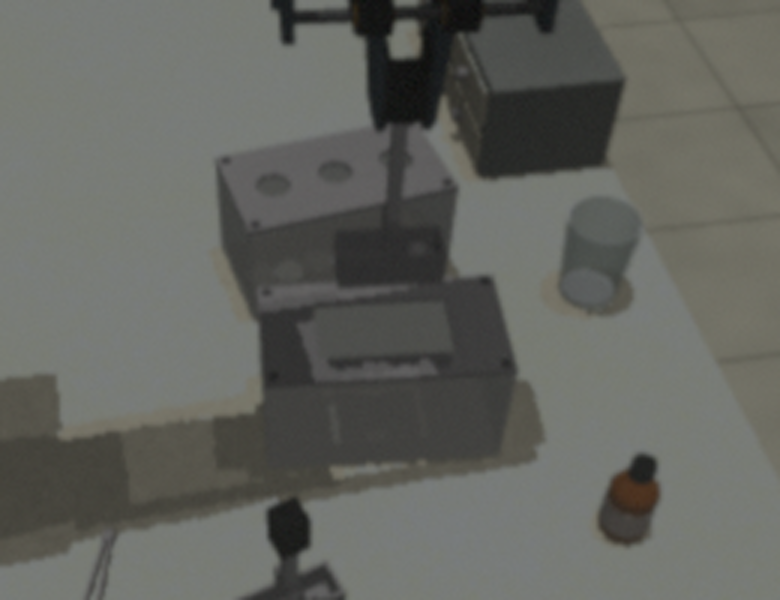

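The boat hangs level over the slotted box: trough at about (390,258), slot at about (380,335), ball at the closed end. The rim sits about 1 mm low in y, so I correct that and lower.

Call:
send_rows(targets=[[[0,0,0,0,0.006,0,1],[0,0,0,0,0,-0.03,1],[0,0,0,0,0,-0.06,1],[0,0,0,0,0,-0.08,1],[0,0,0,0,0,-0.08,1],[0,0,0,0,0,-0.08,1],[0,0,0,0,0,-0.08,1]]])

```text
time_s: 8.3
ee_pos: [625.5, 50.2, 229.1]
ee_rot: [-179.9, 0.0, 85.0]
force: [-0.2, 0.5, -2.2]
gripper_width: 23.9
gripper_force: 45.0
```

Call:
send_rows(targets=[[[0,0,0,0,0,-0.08,1],[0,0,0,0,0,-0.08,1],[0,0,0,0,0,-0.08,1],[0,0,0,0,0,-0.05,1],[0,0,0,0,0,-0.03,1],[0,0,0,0,0,0,1],[0,0,0,0,0,0,1],[0,0,0,0,0,0,1]]])

```text
time_s: 9.1
ee_pos: [626.6, 50.2, 167.9]
ee_rot: [179.9, -0.0, 85.0]
force: [-1.2, 0.5, -0.9]
gripper_width: 23.1
gripper_force: 45.0
```

Run:
```python
from h import *
im,d=optics.grab_frame("side")
s=env.state();print(s["ee_pos"],s["ee_rot"],s["force"])
cv2.imwrite("pics/in1.png",cv2.resize(im[110:230,270:430,::-1],(800,600),interpolation=2))
# tilt plan: rotate about box -y axis by 32deg about stem point 108mm world z
p=np.array(s["ee_pos"]);R=rot();piv=np.array([p[0],p[1],110.]);ax=np.array([np.sin(np.radians(5)),np.cos(np.radians(5)),0])
prev=p
for a in range(4,37,4):
    q=piv+Ro.from_rotvec(-ax*np.radians(a)).apply(p-piv);print(a,((q-prev)/200).round(4));prev=q
print((-ax*4/90).round(4))
```

```text
[626.52487411  50.2250527  167.83035204] [ 1.79899361e+02 -1.57939541e-02  8.49577326e+01] [-0.31244623 -0.36215684 -1.597508  ]
4 [-0.0201  0.0018 -0.0007]
8 [-0.02    0.0017 -0.0021]
12 [-0.0198  0.0017 -0.0035]
16 [-0.0195  0.0017 -0.0049]
20 [-0.0191  0.0017 -0.0062]
24 [-0.0186  0.0016 -0.0076]
28 [-0.0181  0.0016 -0.0088]
32 [-0.0174  0.0015 -0.0101]
36 [-0.0167  0.0015 -0.0113]
[-0.0039 -0.0443 -0.    ]
```

View pics/in1.png

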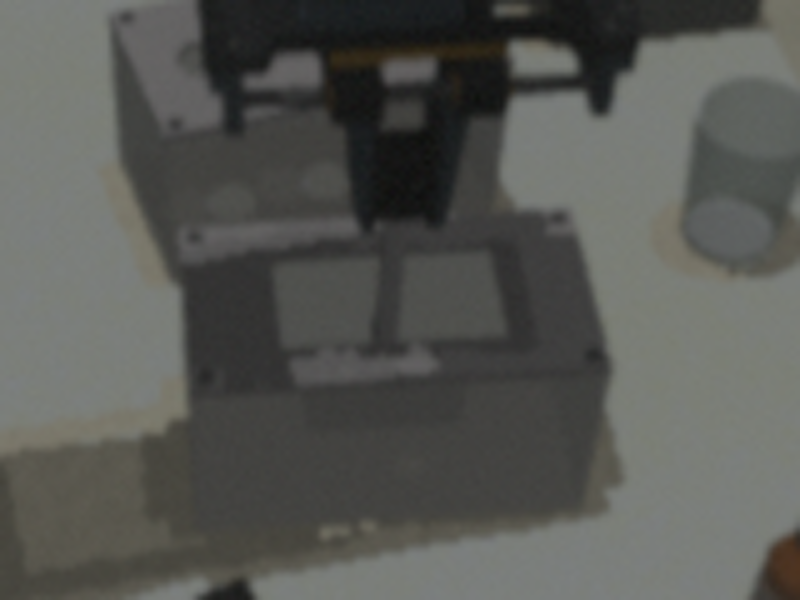

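The stem at about (385,300) stands mid-slot and the boat is inside; there is no contact force. Now I tip to 32°.

Call:
send_rows(targets=[[[-0.0039,-0.0443,0,-0.0201,0.0018,-0.0007,1],[-0.0039,-0.0443,0,-0.02,0.0017,-0.0021,1],[-0.0039,-0.0443,0,-0.0198,0.0017,-0.0035,1],[-0.0039,-0.0443,0,-0.0195,0.0017,-0.0049,1],[-0.0039,-0.0443,0,-0.0191,0.0017,-0.0062,1],[-0.0039,-0.0443,0,-0.0186,0.0016,-0.0076,1],[-0.0039,-0.0443,0,-0.0181,0.0016,-0.0088,1],[-0.0039,-0.0443,0,-0.0174,0.0015,-0.0101,1]]])

```text
time_s: 9.95
ee_pos: [595.3, 52.9, 159.2]
ee_rot: [147.8, -0.1, 85.0]
force: [1.1, -2.1, -1.4]
gripper_width: 23.7
gripper_force: 45.0
```

Call:
send_rows(targets=[[[0,0,0,0,0,0,1],[0,0,0,0,0,0,1],[0,0,0,0,0,0,1],[0,0,0,0,0,0,1],[0,0,0,0,0,0,1],[0,0,0,0,0,0,1],[0,0,0,0,0,0,1],[0,0,0,0,0,0,1],[0,0,0,0,0,0,1],[0,0,0,0,0,0,1]]])

```text
time_s: 10.95
ee_pos: [595.5, 52.8, 158.2]
ee_rot: [148.0, -0.0, 85.0]
force: [0.4, -0.5, -0.6]
gripper_width: 23.9
gripper_force: 45.0
```

Run:
```python
from h import *
im,d=optics.grab_frame("side");it,_=optics.grab_frame("top")
s=env.state();print(s["ee_pos"],s["ee_rot"],s["force"])
cv2.imwrite("pics/tip.png",np.hstack([cv2.resize(im[120:230,290:400,::-1],(400,400),interpolation=2),cv2.resize(it[120:230,235:345,::-1],(400,400),interpolation=2)]))
for c in("side","top"):
    for r in optics.place_of(c,"ball_center")[:2]:
        print(c,r["at"],r["conf"],atz(c,r["at"],14))
```

```text
[595.49289349  52.84822738 158.20091635] [ 1.47975942e+02 -7.39317154e-03  8.49582478e+01] [-0.84997682 -1.11657102 -1.50305123]
```

View pics/tip.png

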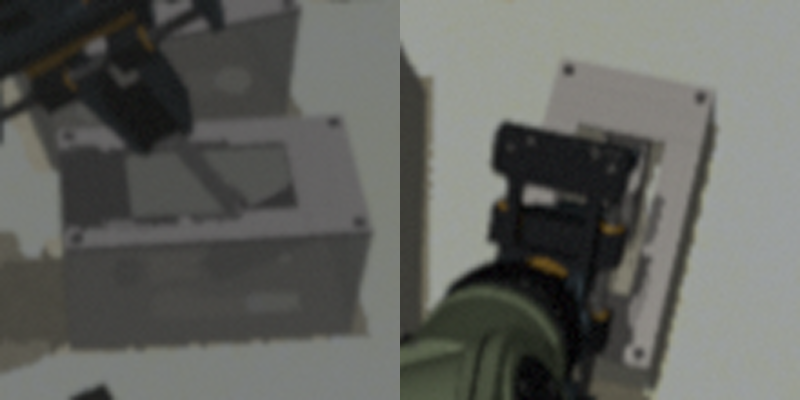

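The boat is tipped about 32° in mid-slot. The ball seems to show faintly through the wall at crop (130,265), low on the mouth side. I'll level, lift out and check the trough.

Call:
send_rows(targets=[[[0.0039,0.0443,0,0.0174,-0.0015,0.0101,1],[0.0039,0.0443,0,0.0181,-0.0016,0.0088,1],[0.0039,0.0443,0,0.0186,-0.0016,0.0076,1],[0.0039,0.0443,0,0.0191,-0.0017,0.0062,1],[0.0039,0.0443,0,0.0195,-0.0017,0.0049,1],[0.0039,0.0443,0,0.0198,-0.0017,0.0035,1],[0.0039,0.0443,0,0.02,-0.0017,0.0021,1],[0.0039,0.0443,0,0.0201,-0.0018,0.0007,1],[0,0,0,0,0,0,1],[0,0,0,0,0,0,1]]])

```text
time_s: 12.15
ee_pos: [626.0, 50.1, 166.4]
ee_rot: [180.0, 0.0, 84.9]
force: [-0.3, 0.3, -2.0]
gripper_width: 23.6
gripper_force: 45.0
```

Call:
send_rows(targets=[[[0,0,0,0,-0.003,0.03,1],[0,0,0,0,-0.003,0.06,1],[0,0,0,0,0,0.08,1],[0,0,0,0,0,0.08,1],[0,0,0,0,0,0.08,1],[0,0,0,0,0,0.08,1],[0,0,0,0,0,0.08,1],[0,0,0,0,0,0.08,1],[0,0,0,0,0,0.08,1],[0,0,0,0,0,0.05,1],[0,0,0,0,0,0.03,1],[0,0,0,0,0,0,1]]])

```text
time_s: 13.35
ee_pos: [626.1, 49.0, 314.2]
ee_rot: [179.9, -0.0, 85.0]
force: [0.3, 0.6, -1.9]
gripper_width: 23.8
gripper_force: 45.0
```

Run:
```python
from h import *
im,d=optics.grab_frame("side")
s=env.state();print(s["ee_pos"],s["ee_rot"],s["force"],s["time_s"])
cv2.imwrite("pics/out.png",cv2.resize(im[100:230,280:440,::-1],(738,600),interpolation=2))
for r in optics.place_of("side","ball_center")[:2]: print(r)
for r in optics.silhouettes("side","boat_grip")[:1]:
    P=cloud("side",d,r["mask"]);z0=s["ee_pos"][2]-141
    T=P[(P[:,2]>z0+22)&(P[:,2]<z0+36)];print("rim",len(T),cv2.minAreaRect(T[:,:2].astype(np.float32)))
```

```text
[625.83870525  48.99363378 313.13763209] [ 1.79976690e+02 -1.84376145e-03  8.49596001e+01] [-0.32283966 -0.00707284 -1.19002398] 13.4
rim 268 ((627.0513916015625, 47.49793243408203), (38.31032180786133, 78.94033813476562), 84.43518829345703)
```

View pics/out.png

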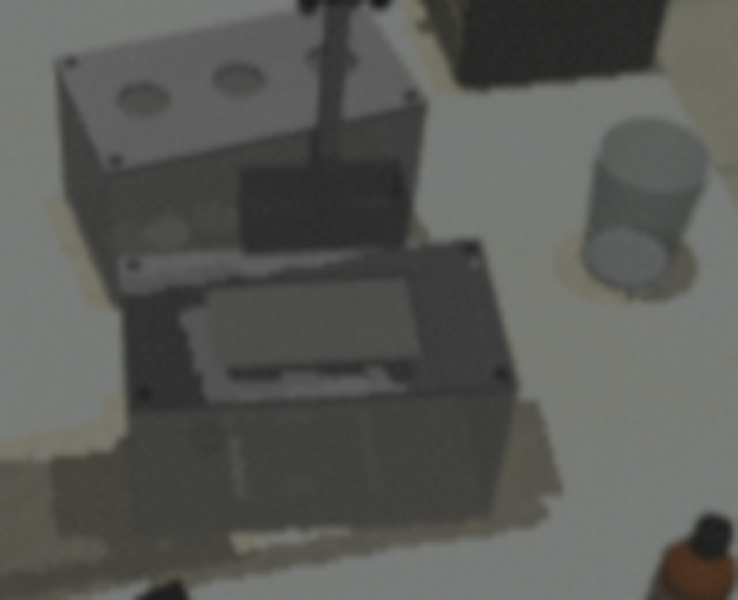

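The trough at about (325,205) is empty, and the ball shows faintly inside the box at (205,440). Next I carry the boat back.

Call:
send_rows(targets=[[[0,0,0.0023,-0.006,-0.025,0,1],[0,0,0.0023,-0.0125,-0.05,0,1],[0,0,0.0023,-0.0187,-0.075,0,1],[0,0,0.0023,-0.025,-0.1,0,1],[0,0,0.0023,-0.031,-0.125,0,1],[0,0,0.0023,-0.0346,-0.139,0,1],[0,0,0.0023,-0.0346,-0.139,0,1],[0,0,0.0023,-0.0346,-0.139,0,1],[0,0,0.0023,-0.0346,-0.139,0,1],[0,0,0.0023,-0.0346,-0.139,0,1],[0,0,0.0023,-0.0346,-0.139,0,1],[0,0,0.0023,-0.0346,-0.139,0,1]]])

```text
time_s: 14.7
ee_pos: [557.7, -222.9, 313.0]
ee_rot: [-180.0, 0.0, 87.4]
force: [-0.2, -0.0, -1.8]
gripper_width: 23.8
gripper_force: 45.0
```

Call:
send_rows(targets=[[[0,0,0.0023,-0.031,-0.125,0,1],[0,0,0.0023,-0.025,-0.1,0,1],[0,0,0.0023,-0.0187,-0.075,0,1],[0,0,0.0023,-0.0125,-0.05,0,1],[0,0,0.0023,-0.006,-0.025,0,1],[0,0,0,0,0,0,1],[0,0,0,0,0,0,1],[0,0,0,0,0,0,1]]])

```text
time_s: 15.5
ee_pos: [540.6, -294.8, 313.0]
ee_rot: [180.0, -0.0, 88.5]
force: [0.4, -0.5, -1.6]
gripper_width: 24.0
gripper_force: 45.0
```

Call:
send_rows(targets=[[[0,0,0,0,0,-0.03,1],[0,0,0,0,0,-0.06,1],[0,0,0,0,0,-0.1,1],[0,0,0,0,0,-0.1,1],[0,0,0,0,0,-0.1,1],[0,0,0,0,0,-0.1,1],[0,0,0,0,0,-0.1,1],[0,0,0,0,0,-0.1,1],[0,0,0,0,0,-0.08,1],[0,0,0,0,0,-0.04,1],[0,0,0,0,0,0,1],[0,0,0,0,0,0,1]]])

```text
time_s: 16.7
ee_pos: [540.6, -295.7, 151.3]
ee_rot: [180.0, 0.0, 88.5]
force: [0.1, 0.1, -1.2]
gripper_width: 23.6
gripper_force: 45.0
```

Call:
send_rows(targets=[[[0,0,0,0,0,-0.025,1],[0,0,0,0,0,-0.015,1],[0,0,0,0,0,-0.005,1],[0,0,0,0,0,-0.004,1],[0,0,0,0,0,-0.002,1],[0,0,0,0,0,0,1],[0,0,0,0,0,0,1]]])

```text
time_s: 17.4
ee_pos: [540.4, -295.7, 140.9]
ee_rot: [180.0, 0.0, 88.5]
force: [0.3, -0.3, -1.8]
gripper_width: 24.0
gripper_force: 45.0
```

Call:
send_rows(targets=[[[0,0,0,0,0,-0.003,1],[0,0,0,0,0,0,1],[0,0,0,0,0,0,1]]])

```text
time_s: 17.7
ee_pos: [540.4, -295.7, 140.9]
ee_rot: [180.0, 0.0, 88.5]
force: [-0.9, 0.3, 5.7]
gripper_width: 23.4
gripper_force: 45.0
```

Contact at 5.7 N, so it is seated. I release gently and rise.

Call:
send_rows(targets=[[[0,0,0,0,0,0.001,1],[0,0,0,0,0,0,1]]], grip_force=5)

```text
time_s: 17.9
ee_pos: [540.4, -295.7, 140.9]
ee_rot: [180.0, 0.0, 88.5]
force: [-1.5, 0.4, 5.8]
gripper_width: 24.1
gripper_force: 5.0
```

Call:
send_rows(targets=[[[0,0,0,0,0,0,0.3],[0,0,0,0,0,0,0],[0,0,0,0,0,0,-0.5],[0,0,0,0,0,0,-1],[0,0,0,0,0,0,-1],[0,0,0,0,0,0,-1],[0,0,0,0,0,0,-1],[0,0,0,0,0,0,-1]]])

```text
time_s: 18.7
ee_pos: [540.3, -295.7, 140.4]
ee_rot: [180.0, 0.0, 88.5]
force: [0.1, -0.2, 0.5]
gripper_width: 85.1
gripper_force: 0.0
```

Call:
send_rows(targets=[[[0,0,0,0,0,0.05,-1],[0,0,0,0,0,0.1,-1],[0,0,0,0,0,0.1,-1],[0,0,0,0,0,0.1,-1],[0,0,0,0,0,0.1,-1],[0,0,0,0,0,0.1,-1],[0,0,0,0,0,0.1,-1],[0,0,0,0,0,0.05,-1],[0,0,0,0,0,0,-1],[0,0,0,0,0,0,-1]]])

```text
time_s: 19.7
ee_pos: [540.0, -295.5, 279.9]
ee_rot: [-180.0, -0.0, 88.5]
force: [0.4, 0.3, 0.0]
gripper_width: 91.5
gripper_force: 0.0
```

Run:
```python
from h import *
im,d=optics.grab_frame("side")
s=env.state();print(s["ee_pos"],s["force"],s["gripper_width"],s["time_s"])
cv2.imwrite("pics/end.png",cv2.resize(im[140:380,230:450,::-1],(550,600),interpolation=2))
for r in optics.place_of("side","ball_center")[:2]: print(r)
for r in optics.silhouettes("side","boat_grip")[:1]:
    P=cloud("side",d,r["mask"]);T=P[(P[:,2]>22)&(P[:,2]<36)&(abs(P[:,1]+296)<35)];print("rim",len(T),cv2.minAreaRect(T[:,:2].astype(np.float32)))
```

```text
[ 539.85052136 -295.35073141  279.30102733] [ 0.27418889 -0.20950259 -0.29553469] 91.35861712353262 19.75
rim 234 ((540.6336669921875, -295.9436340332031), (33.60854721069336, 79.7081298828125), 88.61920928955078)
```

View pics/end.png

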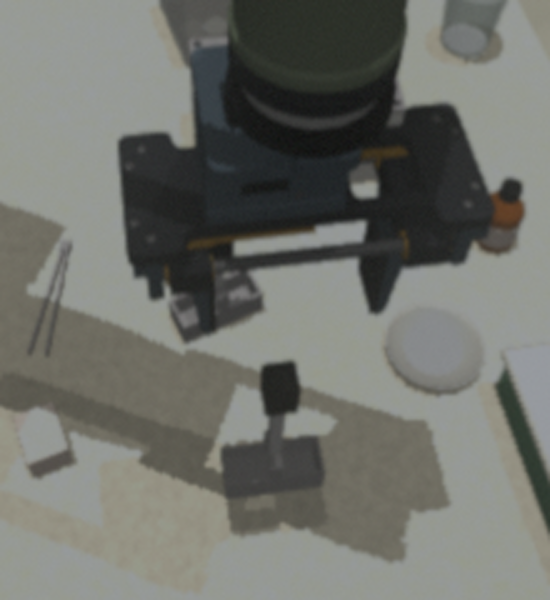

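The boat stands upright and empty at its original place, with its grip at (280,388) and trough at (272,465), and the gripper is clear. I'm handing in.

```bash
python3 -c "
from workcell import env
print(env.job_done())"
```

```text
the job is handed in; nothing more can be done
None
```

The job is handed in at about 20 s: the ball was tipped into the wash box (seen only faintly through its wall), no contact with the box showed in the force readings, and the empty boat stands upright within about 1 mm of where it stood.

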